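# Key the brass lotus hub onto its altar turntable drive

### The job

Put the brass lotus hub back on the black turntable drive: lower it over the upright steel shaft until it meets the shaft's key, then turn it with a light downward hand until the keyway drops over the key and the hub sits fully home, flat on the drive. Press gently throughout, leave the other altar things where they are, and let go at the end.

Things in the scene. Friction and masses are not known exactly. Their poses are not given: they have to be found in the camera images.
- lotus_hub: Loose brass hub (0.25 to 0.5 kg) standing upright on the board, 60 mm tall. Octagonal neck; at its foot a flat lotus plate 88 mm across, 12 mm thick, with orange and yellow petals out to 106 mm diameter and 14 mm high. A red dot on the plate marks the keyway side. Origin: centre of the underside; z up, +x towards red dot and keyway.
- neck (a point): Grip point on the hub's axis, 42 mm above its underside. The neck is 48 mm across flats from the plate (12 mm) up to 60 mm; its 8 flats face the hub's x axis and every 45 degrees from it: grip across two opposite flats, level with this point or lower.
- bore (a point): Centre of the bore's mouth in the hub's underside. The bore, 17.8 mm across, goes right up through the hub; a keyway 7.8 mm wide runs its whole length on the hub's +x side and reaches 21.5 mm from the axis.
- drive: Turntable drive, fixed: black plastic box 120 x 120 mm, 45 mm high, red band round its foot, a steel shaft with a key in the middle of its top. Origin: centre of the box underside; z up, +x towards the white mark on the box top. Forcing the hub against shaft or key with over 60 N (down or in turning) hurts it.
- shaft_tip (a point): Top of the upright steel shaft, on its axis, 47 mm above the box top. Shaft 16 mm in diameter, its top 7 mm tapered to 8 mm. The geared motor holds it: it turns only above about 1.2 N m.
- seat (a point): Point on the shaft axis at the box's top face, 45 mm above the board: where the hub's underside centre lies when home. The key, 6 mm wide, reaches 20 mm from the axis and 24 mm above this point, flat-topped: an unkeyed hub stops on it. Its direction is not measured: 10 to 113 degrees anticlockwise (from above) of the white mark.
- statue: White porcelain Guanyin statue, 96 mm foot, 210 mm tall; origin under its centre. Leave alone.
- incense_bowl: Green glazed incense bowl, 100 mm across, 60 mm high; origin under its centre. Leave alone.
- tealight_tin: Steel tealight tin, 38 mm across, 16 mm high; origin under its centre. Leave alone.
- matchbox: Red matchbox 35 x 54 x 15 mm; origin under its centre. Leave alone.
- tea_cup0: White tea cup, 58 mm across, 45 mm high; origin under its centre. Leave alone.
- tea_cup1: Blue tea cup, 58 mm across, 45 mm high; origin under its centre. Leave alone.
- candlestick: Brass candlestick, 70 mm foot, 90 mm tall; origin under its centre. Leave alone.
There are look-alikes about, which are no part of the job. What is shaped like the lotus_hub but blue or pink is not meant. What is shaped like the drive but purple is not meant.

How it is judged:
On the way:
1. the hub is threaded on the shaft, its underside at least 12 mm below the shaft's tip (horizontal distance between lotus_hub and seat below 0.006 m and z of lotus_hub in the frame of drive below 0.08 m and angle between lotus_hub's own z axis and vertical below 0.1 rad), for 0.05 s.
At the end, for the whole second after the job is handed in: The hub sits at rest and upright (within 0.1 rad) on the drive with its underside within 3 mm of the box top and its axis within 4 mm of the shaft axis, so the key is in the keyway; the seven other altar things are within 20 mm of where they stood (horizontal distance between lotus_hub and seat below 0.004 m and z of lotus_hub in the frame of drive between 0.042 and 0.048 m and angle between lotus_hub's own z axis and vertical below 0.1 rad and linear speed of lotus_hub below 0.01 m/s and angular speed of lotus_hub below 0.1 rad/s and distance of each of statue, incense_bowl, tealight_tin, matchbox, tea_cup0, tea_cup1, candlestick from where it was at the start of the episode below 0.02 m); the robot touches nothing.
It fails at once if while still over 5 mm short of home, the hub is forced on the shaft or key with more than 60 N (contact force between lotus_hub and drive above 60 N and z of lotus_hub in the frame of drive above 0.05 m).
It fails at once if the statue, bowl, tin, matchbox, cups or candlestick is displaced by more than 20 mm (distance of any of statue, incense_bowl, tealight_tin, matchbox, tea_cup0, tea_cup1, candlestick from where it was at the start of the episode above 0.02 m).
It also fails if it takes over 67 s, if anything falls off the work surface, if the arm or the gripper's body presses on something with over 40 N, if the wrist force passes 120 N, or if a joint passes its speed limit or range.

### The arm

A 6-joint arm with a two-finger parallel gripper is mounted at the origin on the work surface. World frame = base frame: x ahead of the robot, y to its left, z up, the work surface at z = 0. Lengths are in m, angles in rad, forces in N, time in s.
With the tool pointing down it reaches from about 0.275 to 0.75 m from the base axis. Payload 10.2 kg.
Tool frame: the origin (TCP) lies midway between the tips of the shut fingers; the grasp point (between the pads) lies 19 mm behind it; z points along the fingers, y is the line along which they close (so a half turn about z gives the same grasp; the last joint's range is limited). The gripper opens to 85 mm and grips with 20 to 120 N. Pads are 22 mm wide; open, the fingers measure 114 mm over their backs; the gripper's body (76 mm by 85 mm) begins 54 mm behind the grasp point. The pads swing forward as they close: fully open they stand 13 mm farther back than shut.
Start: joints at [0.988, 0.313, 1.498, -0, 1.331, -0.223], TCP at [0.185, 0.491, 0.21] pointing down, gripper open.
Joint ranges: [-2.94, 2.94], [-0.97, 2.17], [0.19, 2.56], [-1.23, 4.37], [0.02, 3.11], [-2.88, 2.88]. Speed limits (rad/s): [2.39, 2.39, 3.01, 3.14, 3.14, 3.14].

### API

Orientations are given as a unit quaternion [w, x, y, z].
In Python, from station import ctrl gives the robot as it stands. The module is installed in compiled form; this text tells all that it offers.
- The arm moves only by the tool send_rows, never from a script. Its argument "increments" is a list of rows, each a list of 7 numbers: the shift along the tool's x, y, z in m, then the turn, a rotation vector about the tool's x, y, z in rad, then the opening, from 0 (shut) to 1 (fully open). A call has 1 to 10 rows; each row shifts and turns the commanded pose from where the row before left it, along the tool's axes as they then stand; what a row does not reach is not made up. A row lasts 1/10 s, in which the tool goes at most 50 mm and 8.59 degrees, less where a joint would pass 70% of its speed; a pose out of reach is approached as far as the arm can. A call with a gripper value outside its range is refused whole. The fingers move at their own pace and stop on an object; "grip_force" is the grip in N (left out, the last holds). Time passes only in rows, so rows that do not move let the fingers close. It gives the time, the measured TCP pose, the force, the opening and the grip force at its end, in the units of the state.
- ctrl.observe(): the state, without advancing time (a new reading comes with each control period).
- ctrl.camera(name): name is "scene" or "side" or "wrist"; returns (picture, depth): 420x560x3 uint8, red, green, blue; 420x560 float32, m along the optical axis (not along the pixel's ray), 0 where there is no reading.
- ctrl.camera_params(name): a dict with "intrinsics" (3x3 intrinsics, pixels), "distortion" ([k1, k2, p1, p2, k3] as OpenCV has them; the pictures are not rectified), "R" (3x3) and "t" (3): a world point X has camera coordinates R X + t. Camera axes: x right, y down, z forward; pixel columns grow to the right and rows downward; lengths in m; the calibration is good to about 2 mm. A picture is of the moment at which its call begins: read the wrist's pose just before it. camera_params takes no time and is no camera call; for the wrist camera it gives the pose at the moment of the call.
- ctrl.finish_job(): hands the job in; it is judged then, once.
The state is a dict: "t": time; "q": joint angles; "joint_vel": joint speeds; "tau": joint torques, N m; "position": TCP position; "tcp_rot": TCP orientation; "contact_force": force on the tool from outside, world axes, zero at the start; "wrist_torque": the same for the moment, N m; "gripper_width": opening from 0.0 (shut) to 1.0 (fully open); "grip_force": force on a finger pad.
Only numpy, scipy, OpenCV 4.12 (cv2) and the standard library are available. Lean on these libraries where they do the work, as an engineer would, in place of code of your own. Each camera call takes 0.05 s, during which the arm holds its last target. There are 200 camera calls.

## Working session

There is one attempt and no reset: what is moved stays moved. The work goes in short steps, Python scripts to look and compute and a tool call to move; the robot and the scene stay as the last step left them, time stands still between calls to the robot, and variables do not carry over. Pictures are saved under pics/ and viewed, at most 10 in all, crops included, and the job is handed in when it is done.

Besides the shell and the picture viewer there is one more tool, called after "Call:" as name([rows], argument=value, ...), one row to a line, values as JSON. send_rows: Moves the arm, as the interface text tells. Its arguments: {"type":"object","properties":{"increments":{"type":"array"},"grip_force":{"type":"number"}},"required":["increments"]}

```bash
mkdir -p pics; cat > h.py <<'E'
import numpy as np, cv2
from station import ctrl
def grab(n):
    p=ctrl.camera_params(n); im,d=ctrl.camera(n); return im,d,p
def rays(px,p):
    u=cv2.undistortPoints(np.array(px,float).reshape(-1,1,2),np.array(p["intrinsics"]),np.array(p["distortion"])).reshape(-1,2)
    R=np.array(p["R"]);t=np.array(p["t"])
    return -R.T@t, np.c_[u,np.ones(len(u))]@R   # origin, dirs (depth-scaled)
def plane(px,p,z):
    o,d=rays(px,p); s=(z-o[2])/d[:,2]; return o+d*s[:,None]
def cloud(px,dep,p):
    px=np.array(px).reshape(-1,2); o,d=rays(px,p); return o+d*dep[px[:,1].astype(int),px[:,0].astype(int)][:,None]
def save(im,n): cv2.imwrite("pics/"+n,cv2.cvtColor(im,cv2.COLOR_RGB2BGR))
E
python3 - <<'E'
from h import *
ims=[]
for n in("scene","side","wrist"):
    im,d,p=grab(n); np.savez(n+"0.npz",im=im,d=d,**{k:np.array(v) for k,v in p.items()})
    print(n,np.round(-np.array(p["R"]).T@p["t"],3),(d>0).mean()); save(im,n+"0.png")
E
```

```text
scene [0.884 0.603 0.728] 0.9958418367346938
side [0.258 0.691 0.788] 0.9958545918367347
wrist [0.118 0.516 0.372] 0.9960289115646258
```

View pics/scene0.png

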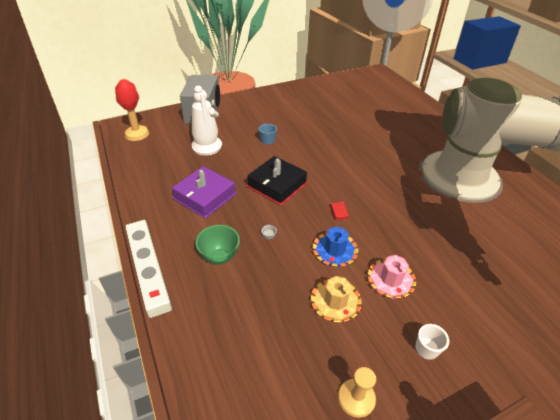

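View pics/side0.png

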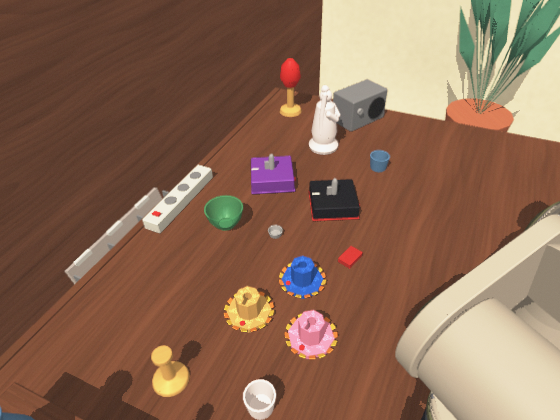

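Scene view: brass hub at scene (337,297) / side (248,308). The blue one at (336,243) and the pink one at (395,272) are look-alikes. The black drive is at scene (277,180) / side (333,198), and the purple box at (204,190) is a look-alike. The brass hub and black drive fit the descriptions, so I'll measure those and confirm with one crop.

```bash
python3 - <<'E'
from h import *
tiles=[]
for n,hb,db in(("scene",(337,297),(277,177)),("side",(248,308),(333,196))):
    z=np.load(n+"0.npz"); p={k:z[k] for k in("intrinsics","distortion","R","t")}; im=z["im"];d=z["d"]
    for (u,v) in(hb,db): tiles.append(cv2.resize(im[v-37:v+37,u-45:u+45],None,fx=4.4,fy=4,interpolation=cv2.INTER_CUBIC))
    # hub
    u,v=hb; gx,gy=np.meshgrid(np.arange(u-35,u+36),np.arange(v-35,v+36)); px=np.c_[gx.ravel(),gy.ravel()]
    P=cloud(px,d,p); hsv=cv2.cvtColor(im,cv2.COLOR_RGB2HSV)[px[:,1],px[:,0]]
    top=P[(abs(P[:,2]-.06)<.004)]; mm,r=cv2.minEnclosingCircle(top[:,:2].astype(np.float32))
    print(n,"hub top",len(top),np.round(mm,4),round(r,4))
    pl=P[(P[:,2]>.008)&(P[:,2]<.018)&(hsv[:,1]>90)]; c,r=cv2.minEnclosingCircle(pl[:,:2].astype(np.float32)); print(" plate",np.round(c,4),round(r,4))
    red=((hsv[:,0]<6)|(hsv[:,0]>174))&(hsv[:,1]>180)&(hsv[:,2]>120)&(abs(P[:,2]-.012)<.006)
    q=P[red]; rr=np.linalg.norm(q[:,:2]-c,axis=1); q=q[rr<.046]; m=q.mean(0) if len(q) else None; print(" red",len(q),m, np.degrees(np.arctan2(*(m[:2]-c)[::-1])) if len(q) else'')
    u,v=db; gx,gy=np.meshgrid(np.arange(u-45,u+46),np.arange(v-45,v+46)); px=np.c_[gx.ravel(),gy.ravel()]
    P=cloud(px,d,p); hsv=cv2.cvtColor(im,cv2.COLOR_RGB2HSV)[px[:,1],px[:,0]]
    b=(abs(P[:,2]-.045)<.005)&(hsv[:,2]<60); c,s,a=cv2.minAreaRect(P[b][:,:2].astype(np.float32)); print(" box",np.round(c,4),np.round(s,3),a)
    w=(abs(P[:,2]-.045)<.006)&(hsv[:,2]>170)&(hsv[:,1]<60)&(np.linalg.norm(P[:,:2]-c,axis=1)<.065); m=P[w].mean(0); print(" white",w.sum(),m,np.degrees(np.arctan2(*(m[:2]-c)[::-1])))
    near=np.linalg.norm(P[:,:2]-c,axis=1)<.035
    s=P[near&(P[:,2]>.074)]; print(" shaft",len(s),s.mean(0),s[:,2].max())
    k=P[near&(abs(P[:,2]-.069)<.0025)]; print(" key",np.round(k-np.r_[c,0],4).tolist()[:12])
o=np.vstack([np.hstack(tiles[:2]),np.hstack(tiles[2:])]); print(o.shape); save(o,"crop.png")
E
```

```text
scene hub top 340 [0.57   0.2292] 0.0258
 plate [0.5329 0.2165] 0.0922
 red 0 None 
 box [ 0.5261 -0.1681] [0.12  0.119] 26.93166732788086
 white 14 [ 0.56869619 -0.15005741  0.045785  ] 22.989728956184695
 shaft 40 [ 0.52628322 -0.16725465  0.08454941] 0.09381615172790303
 key [[0.0067, -0.0007, 0.0701], [0.0017, 0.0014, 0.0701], [-0.0027, 0.0047, 0.0711], [-0.0052, 0.0057, 0.0711], [0.0076, 0.0015, 0.0686], [0.0055, 0.0032, 0.0692], [0.0031, 0.0045, 0.0694], [-0.0016, 0.007, 0.0697], [0.012, 0.0047, 0.0689], [0.0097, 0.006, 0.0691], [0.0076, 0.0079, 0.0698], [0.0038, 0.0061, 0.0673]]
side hub top 349 [0.565  0.2325] 0.0264
 plate [0.5603 0.1984] 0.0874
 red 0 None 
 box [ 0.5208 -0.1662] [0.12  0.123] 28.14542007446289
 white 15 [ 0.56429848 -0.14657101  0.04724543] 24.281024755227282
 shaft 45 [ 0.52039369 -0.16473184  0.08468751] 0.09379874033703761
 key [[0.0103, 0.0005, 0.0693], [0.0071, 0.002, 0.0714], [0.0154, 0.0095, 0.0709], [0.0133, 0.0076, 0.0702], [0.011, 0.0062, 0.0698], [0.0084, 0.0057, 0.0704], [0.0063, 0.0039, 0.0697], [0.0034, 0.0046, 0.0711], [-0.0014, 0.0025, 0.0712], [-0.0061, 0.0, 0.0708], [0.0141, 0.0129, 0.0705], [0.0119, 0.0113, 0.07]]
(592, 792, 3)
```

View pics/crop.png

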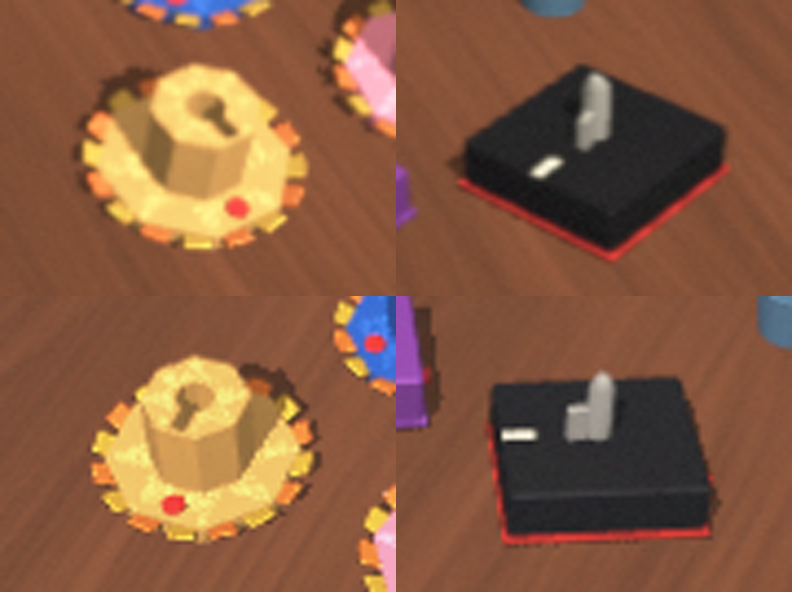

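The crop confirms it: brass hub with its red dot and keyway towards the viewer, black drive with the key pointing roughly towards the white mark. Next I'll work out the red dot direction, neighbour clearances and tool yaw.

```bash
cat >> h.py <<'E'
from scipy.spatial.transform import Rotation as Ro
def tool():
    s=ctrl.observe(); w,x,y,z=s["tcp_rot"]; return s,np.array(s["position"]),Ro.from_quat([x,y,z,w])
E
python3 - <<'E'
from h import *
s,p0,R=tool(); print(p0,np.round(R.as_matrix(),3).tolist(),s["q"])
for n,r,hb,st in(("scene",(345.9,312),None,(206,148)),("side",(242.5,323.2),None,(323,147))):
    z=np.load(n+"0.npz"); p={k:z[k] for k in("intrinsics","distortion","R","t")}
    print(n,"red",plane([r],p,.012),"statue",plane([st],p,0))
z=np.load("wrist0.npz"); print(R.inv().as_matrix()@(-z["R"].T@z["t"]-p0), np.round(z["R"]@R.as_matrix(),3).tolist(), z["intrinsics"].tolist())
E
```

```text
[0.18475986 0.49121653 0.20958446] [[-0.936, 0.352, -0.0], [0.352, 0.936, -0.001], [0.0, -0.001, -1.0]] [ 9.87588633e-01  3.13333036e-01  1.49819926e+00 -1.53403736e-05
  1.33098174e+00 -2.23404414e-01]
scene red [[0.56524666 0.26400379 0.012     ]] statue [[ 6.55071253e-01 -4.27386273e-01  1.11022302e-16]]
side red [[0.56196463 0.26530142 0.012     ]] statue [[ 6.47429181e-01 -4.27682138e-01  1.11022302e-16]]
[ 0.07155327 -0.00048778 -0.16261664] [[-0.001, 1.0, 0.001], [-0.96, -0.0, -0.281], [-0.281, -0.001, 0.96]] [[312.7674507235904, 0.0, 278.41266515292625], [0.0, 312.7674507235904, 210.90151008873153], [0.0, 0.0, 1.0]]
```

Call:
send_rows([
  [-0.045,-0.0108,0,0,0,0,1],
  [-0.045,-0.0108,0,0,0,0,1],
  [-0.045,-0.0108,0,0,0,0,1],
  [-0.045,-0.0108,0,0,0,0,1],
  [-0.045,-0.0108,0,0,0,0,1],
  [-0.045,-0.0108,0,0,0,0,1],
  [-0.045,-0.0108,0,0,0,0,1],
  [-0.045,-0.0108,0,0,0,0,1],
  [-0.045,-0.0108,0,0,0,0,1],
  [-0.045,-0.0108,0,0,0,0,1],
])

```text
t: 1.15
position: [0.5693, 0.2305, 0.2097]
tcp_rot: [-0.0, 0.179, 0.984, -0.0]
contact_force: [0.9, 1.5, -0.0]
gripper_width: 1.0
grip_force: 0.0
```

Call:
send_rows([
  [0,0,0,0,0,0.107,1],
  [0,0,0,0,0,0.107,1],
  [0,0,0,0,0,0.107,1],
  [0,0,0,0,0,0,1],
])

```text
t: 1.55
position: [0.5679, 0.2318, 0.2096]
tcp_rot: [-0.0, 0.334, 0.942, -0.0]
contact_force: [-0.5, -0.1, 0.2]
gripper_width: 0.998
grip_force: 0.0
```

```bash
python3 - <<'E'
from h import *
s,p0,R=tool(); print(s["t"],p0,np.round(R.as_matrix(),3).tolist())
im,d,p=grab("wrist"); np.savez("w1.npz",im=im,d=d,**p); save(im,"w1.png")
gx,gy=np.meshgrid(np.arange(560),np.arange(420)); px=np.c_[gx.ravel(),gy.ravel()]
P=cloud(px,d,p); hsv=cv2.cvtColor(im,cv2.COLOR_RGB2HSV).reshape(-1,3)
n=np.linalg.norm(P[:,:2]-[.5675,.231],axis=1)
t=(abs(P[:,2]-.06)<.004)&(n<.035)
c,sz,a=cv2.minAreaRect(P[t][:,:2].astype(np.float32)); c=np.array(c); print("top",t.sum(),c,sz,a,np.median(P[t][:,2]))
r=((hsv[:,0]<6)|(hsv[:,0]>174))&(hsv[:,1]>170)&(hsv[:,2]>120)&(n<.044)
m=plane([px[r].mean(0)],p,.012)[0]; print("red",r.sum(),px[r].mean(0),m,np.degrees(np.arctan2(m[1]-c[1],m[0]-c[0])))
mask=t.reshape(420,560).astype(np.uint8)*255
cs,_=cv2.findContours(mask,cv2.RETR_EXTERNAL,cv2.CHAIN_APPROX_NONE); k=max(cs,key=cv2.contourArea)
Q=plane(k.reshape(-1,2),p,.06)[:,:2].astype(np.float32); (cc,r)=cv2.minEnclosingCircle(Q); print("circ",cc,r)
E
```

```text
1.55 [0.56793375 0.2317881  0.20961992] [[-0.776, 0.63, -0.001], [0.63, 0.776, -0.0], [0.0, -0.001, -1.0]]
top 1462 [0.56664264 0.22983792] (0.04728023707866669, 0.04840005189180374) 49.29668426513672 0.05860192149630569
red 58 [298.22413793 162.5       ] [0.56334973 0.26381165 0.012     ] 95.53611924137229
circ (0.5658714771270752, 0.2299221307039261) 0.026028215885162354
```

View pics/w1.png

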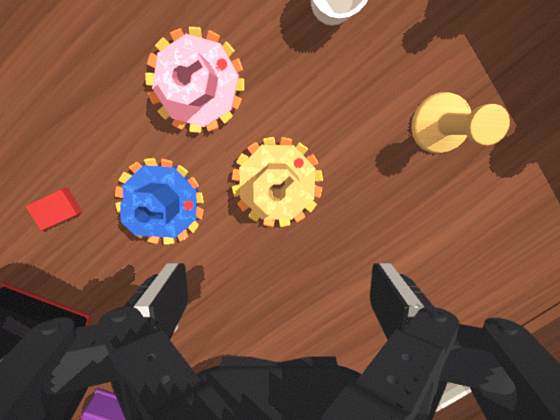

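Wrist view: brass hub at (278,187) with its red dot at (298,162). Its centre is (0.5666, 0.2298) and its yaw about 95°. I'll descend and grip.

Call:
send_rows([
  [0,-0.0024,0.032,0,0,0.015,1],
  [0,0,0.035,0,0,0,1],
  [0,0,0.035,0,0,0,1],
  [0,0,0.035,0,0,0,1],
  [0,0,0.03,0,0,0,1],
  [0,0,0.016,0,0,0,1],
  [0,0,0.008,0,0,0,1],
  [0,0,0,0,0,0,1],
], grip_force=40)

```text
t: 2.4
position: [0.5661, 0.23, 0.0183]
tcp_rot: [-0.001, 0.34, 0.94, -0.0]
contact_force: [-0.1, 0.6, 0.6]
gripper_width: 0.996
grip_force: 0.0
```

Call:
send_rows([
  [0,0,0,0,0,0,0.6],
  [0,0,0,0,0,0,0.4],
  [0,0,0,0,0,0,0.2],
  [0,0,0,0,0,0,0],
  [0,0,0,0,0,0,0],
  [0,0,0,0,0,0,0],
  [0,0,0,0,0,0,0],
  [0,0,0,0,0,0,0],
], grip_force=40)

```text
t: 3.2
position: [0.5671, 0.23, 0.0201]
tcp_rot: [0.001, 0.341, 0.94, 0.0]
contact_force: [-1.6, -0.9, 6.1]
gripper_width: 0.546
grip_force: 42.5
```

Gripped: opening about 46 mm, matching the 48 mm flats. Now I'll lift and carry it past the drive to look at the shaft and key from close by.

Call:
send_rows([
  [0,0,-0.01,0,0,0,0],
  [0,0,-0.025,0,0,0,0],
  [0,0,-0.035,0,0,0,0],
  [0,0,-0.035,0,0,0,0],
  [0,0,-0.035,0,0,0,0],
  [0,0,0,0,0,0,0],
])

```text
t: 3.8
position: [0.5684, 0.2305, 0.1646]
tcp_rot: [0.004, 0.341, 0.94, 0.002]
contact_force: [1.0, 0.0, -2.8]
gripper_width: 0.548
grip_force: 42.1
```

Call:
send_rows([
  [-0.014,-0.0207,0,0,0,0,0],
  [-0.028,-0.0414,0,0,0,0,0],
  [-0.028,-0.0414,0,0,0,0,0],
  [-0.028,-0.0414,0,0,0,0,0],
  [-0.028,-0.0414,0,0,0,0,0],
  [-0.028,-0.0414,0,0,0,0,0],
  [-0.028,-0.0414,0,0,0,0,0],
  [-0.028,-0.0414,0,0,0,0,0],
  [-0.028,-0.0414,0,0,0,0,0],
  [-0.028,-0.0414,0,0,0,0,0],
])

```text
t: 4.8
position: [0.5176, -0.244, 0.1584]
tcp_rot: [-0.001, 0.341, 0.94, 0.0]
contact_force: [1.8, 0.5, -2.6]
gripper_width: 0.549
grip_force: 42.2
```

Call:
send_rows([
  [-0.014,-0.0207,0,0,0,0.06,0],
  [0,0,0,0,0,0.12,0],
  [0,0,0,0,0,0.13,0],
  [0,0,0,0,0,0.13,0],
  [0,0,0,0,0,0.13,0],
  [0,0,0,0,0,0.13,0],
  [0,0,0,0,0,0.13,0],
  [0,0,0,0,0,0.13,0],
  [0,0,0,0,0,0,0],
])

```text
t: 5.7
position: [0.5157, -0.2669, 0.1583]
tcp_rot: [-0.001, 0.737, 0.676, -0.0]
contact_force: [-0.1, 0.6, -2.2]
gripper_width: 0.555
grip_force: 42.3
```

```bash
python3 - <<'E'
from h import *
s,p0,R=tool(); print(s["t"],p0,np.round(R.as_matrix(),3).tolist(),np.round(s["q"],2),s["gripper_width"])
im,d,p=grab("wrist"); np.savez("w2.npz",im=im,d=d,**p); save(im,"w2.png")
E
```

```text
5.7 [ 0.51568317 -0.26692347  0.15827763] [[0.086, 0.996, -0.001], [0.996, -0.086, 0.001], [0.001, -0.001, -1.0]] [-0.68  0.48  1.4   0.    1.27 -0.59] 0.5552673316078747
```

View pics/w2.png

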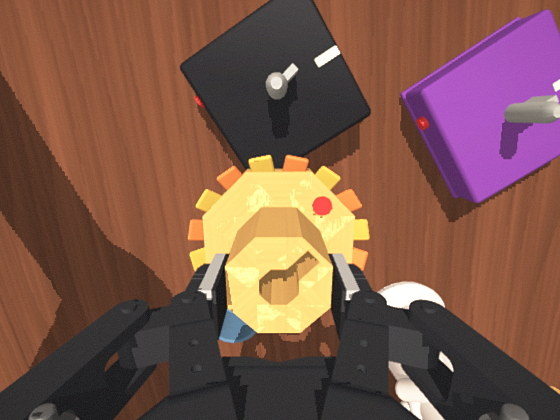

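Wrist view: shaft tip near (276,84), key end near (294,69), white mark near (327,56), hub held upright with its red dot at (322,206). I'll measure the shaft, the key yaw and where the hub sits in the hand.

```bash
python3 - <<'E'
from h import *
z=np.load("w2.npz"); p={k:z[k] for k in("intrinsics","distortion","R","t")}; im=z["im"];d=z["d"]
gx,gy=np.meshgrid(np.arange(560),np.arange(420)); px=np.c_[gx.ravel(),gy.ravel()]; P=cloud(px,d,p)
hsv=cv2.cvtColor(im,cv2.COLOR_RGB2HSV).reshape(-1,3)
box=(gx.ravel()>180)&(gx.ravel()<372)&(gy.ravel()<160)
b=box&(hsv[:,2]<70)&(abs(P[:,2]-.045)<.006); print("boxz",np.median(P[b][:,2]))
loc=(abs(px[:,0]-280)<32)&(abs(px[:,1]-82)<32)
s=loc&(P[:,2]>.084); print("tip",s.sum(),px[s].mean(0),P[s].max(0)[2]); tip=plane([px[s].mean(0)],p,.0885)[0]; print(tip)
k=loc&(abs(P[:,2]-.069)<.004)
for q,w in zip(px[k],P[k]-np.r_[tip[:2],0]): print(q,np.round(w[:2]*1e3,1),round(w[2],4),end="; ")
w=box&(hsv[:,2]>150)&(hsv[:,1]<50)&(px[:,0]>308); m=plane([px[w].mean(0)],p,.045)[0]; print("\nwhite",px[w].mean(0),m,np.degrees(np.arctan2(*(m-tip)[1::-1])))
# hub in hand
hub=(px[:,0]>180)&(px[:,0]<375)&(px[:,1]>150)&(px[:,1]<340)&(hsv[:,1]>90)&(hsv[:,0]<35)&(P[:,2]>.1)
H=P[hub]; print("z hist",np.histogram(H[:,2],bins=np.arange(.13,.215,.005)))
T=hub&(P[:,2]>.19); zt=np.median(P[T][:,2]); mk=T.reshape(420,560).astype(np.uint8)
k=max(cv2.findContours(mk,0,1)[0],key=cv2.contourArea); c,r=cv2.minEnclosingCircle(plane(k.reshape(-1,2),p,zt)[:,:2].astype(np.float32)); print("top",zt,c,r)
r=((hsv[:,0]<6)|(hsv[:,0]>174))&(hsv[:,1]>180)&(abs(px[:,0]-322)<14)&(abs(px[:,1]-206)<14); m=plane([px[r].mean(0)],p,zt-.048)[0]; print("red",m,np.degrees(np.arctan2(m[1]-c[1],m[0]-c[0])),np.hypot(m[1]-c[1],m[0]-c[0]))
pt=hub&(abs(P[:,2]-(zt-.047))<.006); c2,r2=cv2.minEnclosingCircle(P[pt][:,:2].astype(np.float32)); print("petals",c2,r2)
E
```

```text
boxz 0.0437717355724182
tip 409 [276.62591687  83.61369193] 0.32104185691779685
[ 0.52235988 -0.17204346  0.0885    ]
[292  63] [12.7 15.6] 0.0675; [293  63] [13.5 15.5] 0.0677; [291  64] [11.9 14.9] 0.0677; [292  64] [12.7 14.9] 0.0675; [293  64] [13.4 14.8] 0.0678; [290  65] [11.1 14.3] 0.068; [291  65] [11.8 14. ] 0.069; [292  65] [12.6 14.1] 0.0685; [293  65] [13.4 14.2] 0.0672; [294  65] [14.1 14.1] 0.0675; [289  66] [10.3 13.7] 0.0677; [290  66] [11.  13.5] 0.0682; [291  66] [11.8 13.7] 0.0669; [292  66] [12.6 13.6] 0.0671; [293  66] [13.3 13.5] 0.0673; [294  66] [14.  13.3] 0.0684; [295  66] [14.8 13.3] 0.0677; [289  67] [10.3 12.9] 0.0681; [290  67] [11.1 13.1] 0.0668; [291  67] [11.8 13. ] 0.0666; [292  67] [12.4 12.6] 0.0689; [293  67] [13.3 12.7] 0.0676; [294  67] [14.  12.7] 0.0672; [295  67] [14.8 12.7] 0.0669; [296  67] [15.5 12.5] 0.0676; [288  68] [ 9.5 12.4] 0.0672; [289  68] [10.2 12.4] 0.067; [290  68] [10.9 12.2] 0.068; [291  68] [11.7 12.3] 0.067; [292  68] [12.4 11.9] 0.0689; [293  68] [13.2 11.9] 0.0684; [294  68] [14.  12.1] 0.0669; [295  68] [14.7 12. ] 0.067
[... 3037 characters left out ...]
275  97] [-2.1 -7.2] 0.0658; [276  97] [-1.3 -7.3] 0.0659; [278  97] [ 0.2 -7.4] 0.066; [279  97] [ 1.  -7.5] 0.0656; 
white [326.78438662  55.71375465] [ 0.56466826 -0.14986167  0.045     ] 27.667494787282955
z hist (array([   0,   21,   31, 8509, 1658,  195,  274,  351,  394,  501,  599,
        678,  783, 6704,   12,   11]), array([0.13 , 0.135, 0.14 , 0.145, 0.15 , 0.155, 0.16 , 0.165, 0.17 ,
       0.175, 0.18 , 0.185, 0.19 , 0.195, 0.2  , 0.205, 0.21 ]))
top 0.19680100491210767 (0.5156685709953308, -0.2664715349674225) 0.027093349024653435
red [ 0.54172413 -0.24451449  0.148801  ] 40.12087548528048 0.03407351001674522
petals (0.5152376294136047, -0.2674340307712555) 0.05388962849974632
```

Call:
send_rows([
  [0.015,-0.0003,0,0,0,0,0],
  [0.025,-0.0004,0,0,0,0,0],
  [0.025,-0.0004,0,0,0,0,0],
  [0.02,-0.0004,0.01,0,0,0,0],
  [0.0109,-0.0002,0.01,0,0,-0.02,0],
  [0,0,0.01,0,0,-0.02,0],
  [0,0,0,0,0,0,0],
  [0,0,0,0,0,0,0],
])

```text
t: 6.55
position: [0.5224, -0.1723, 0.1289]
tcp_rot: [-0.0, 0.723, 0.691, -0.0]
contact_force: [1.0, -0.5, -2.0]
gripper_width: 0.547
grip_force: 42.2
```

```bash
python3 - <<'E'
from h import *
s,p0,R=tool(); print(s["t"],p0,np.round(R.as_matrix()[:,0],4),s["contact_force"])
tiles=[]
for n,(u,v),shb,cc in(("scene",(277,160),(.52615,-.1677),(277,160)),("side",(336,180),(.5206,-.1655),(336,180))):
    im,d,p=grab(n); 
    gx,gy=np.meshgrid(np.arange(u-50,u+51),np.arange(v-60,v+61)); px=np.c_[gx.ravel(),gy.ravel()]; P=cloud(px,d,p)
    hsv=cv2.cvtColor(im,cv2.COLOR_RGB2HSV)[px[:,1],px[:,0]]
    br=(hsv[:,0]<35)&(hsv[:,1]>110)&(hsv[:,2]>90)
    m=br&(P[:,2]>.112)&(P[:,2]<.126)&(np.linalg.norm(P[:,:2]-p0[:2],axis=1)<.065)
    c,r=cv2.minEnclosingCircle(P[m][:,:2].astype(np.float32)); print(n,"plate",m.sum(),np.round(c,4),round(r,4),"z",np.median(P[m][:,2]),"minus shaft",np.round(np.array(c)-shb,4))
    t=br&(P[:,2]>.156)&(P[:,2]<.175)
    c,r=cv2.minEnclosingCircle(P[t][:,:2].astype(np.float32)); print("  top",t.sum(),np.round(c,4),round(r,4),"minus shaft",np.round(np.array(c)-shb,4))
    tiles.append(cv2.resize(im[v-55:v+55,u-50:u+50],None,fx=4,fy=4,interpolation=cv2.INTER_CUBIC))
save(np.hstack(tiles),"above.png")
E
```

```text
6.55 [ 0.52243863 -0.17233909  0.12885279] [ 0.0454  0.999  -0.    ] [ 1.00829448 -0.47104693 -2.02721941]
scene plate 476 [ 0.5272 -0.1719] 0.0543 z 0.12085393807143696 minus shaft [ 0.0011 -0.0042]
  top 219 [ 0.5285 -0.1726] 0.028 minus shaft [ 0.0024 -0.0049]
side plate 521 [ 0.5215 -0.1683] 0.0544 z 0.12225491848105319 minus shaft [ 0.0009 -0.0028]
  top 250 [ 0.5274 -0.1681] 0.0304 minus shaft [ 0.0068 -0.0026]
```

View pics/above.png

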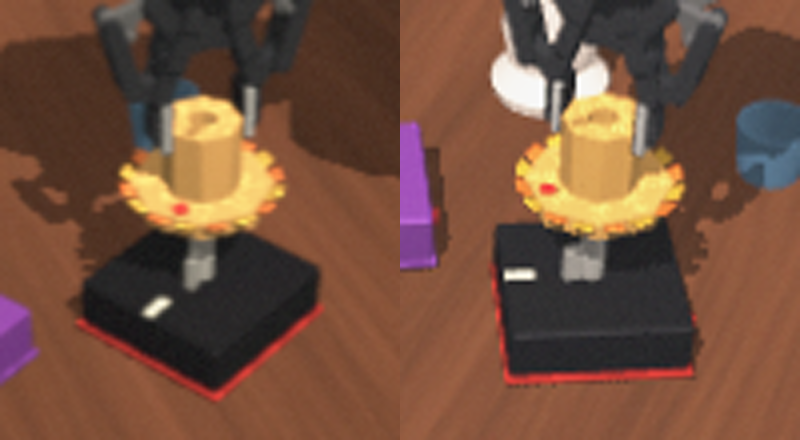

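Both views show the hub over the shaft. Relative to it, the hub looks about 2–3 mm short in +y, so I'll correct that and lower slowly.

Call:
send_rows([
  [0.0022,-0.0005,0.004,0,0,0,0],
  [0,0,0.005,0,0,0,0],
  [0,0,0.005,0,0,0,0],
  [0,0,0.003,0,0,0,0],
  [0,0,0.003,0,0,0,0],
  [0,0,0,0,0,0,0],
])

```text
t: 7.25
position: [0.5219, -0.1693, 0.1086]
tcp_rot: [-0.0, 0.723, 0.691, -0.0]
contact_force: [0.3, 0.2, -2.7]
gripper_width: 0.55
grip_force: 42.3
```

Call:
send_rows([
  [0,0,0.002,0,0,0,0],
  [0,0,0.002,0,0,0,0],
  [0,0,0.002,0,0,0,0],
  [0,0,0,0,0,0,0],
])

```text
t: 7.65
position: [0.5222, -0.1696, 0.1029]
tcp_rot: [0.0, 0.723, 0.691, -0.0]
contact_force: [0.1, -2.2, -3.4]
gripper_width: 0.552
grip_force: 42.3
```

Call:
send_rows([
  [-0.0008,0,0.002,0,0,0,0],
  [0,0,0.002,0,0,0,0],
  [0,0,0.001,0,0,0,0],
  [0,0,0,0,0,0,0],
])

```text
t: 8.05
position: [0.522, -0.17, 0.0978]
tcp_rot: [-0.0, 0.723, 0.691, -0.0]
contact_force: [-0.3, -0.1, -2.6]
gripper_width: 0.55
grip_force: 42.3
```

Call:
send_rows([
  [0,0,0.002,0,0,0,0],
  [0,0,0.002,0,0,0,0],
  [0,0,0.002,0,0,0,0],
  [0,0,0.001,0,0,0,0],
  [0,0,0.001,0,0,0,0],
  [0,0,0,0,0,0,0],
])

```text
t: 8.65
position: [0.522, -0.1701, 0.0899]
tcp_rot: [-0.0, 0.723, 0.691, -0.0]
contact_force: [0.5, 0.3, -2.9]
gripper_width: 0.548
grip_force: 42.3
```

Call:
send_rows([
  [0,0,0.001,0,0,0,0],
  [0,0,0.001,0,0,0,0],
  [0,0,0.001,0,0,0,0],
  [0,0,0,0,0,0,0],
])

```text
t: 9.05
position: [0.5222, -0.1703, 0.087]
tcp_rot: [0.0, 0.723, 0.691, 0.0]
contact_force: [2.2, -1.1, -2.1]
gripper_width: 0.553
grip_force: 42.3
```

Call:
send_rows([
  [0,0,0.001,0,0,0,0],
  [0,0,0.001,0,0,0,0],
  [0,0,0,0,0,0,0],
])

```text
t: 9.35
position: [0.5222, -0.1703, 0.085]
tcp_rot: [0.0, 0.723, 0.691, 0.0]
contact_force: [2.8, -1.1, -2.2]
gripper_width: 0.549
grip_force: 42.4
```

```bash
python3 - <<'E'
from h import *
s,p0,R=tool(); print(s["t"],p0,s["contact_force"],s["wrist_torque"])
E
```

```text
9.35 [ 0.52220665 -0.17025995  0.08496305] [ 2.78963943 -1.0905373  -2.19394778] [-0.25750837 -0.33048913  0.03567405]
```

The underside is now about 4 mm below the key top with almost no vertical load, so the keyway seems to be on the key. I'll relieve the side force and keep lowering gently.

Call:
send_rows([
  [-0.0002,0.0005,0.001,0,0,0,0],
  [0,0,0.002,0,0,0,0],
  [0,0,0.002,0,0,0,0],
  [0,0,0,0,0,0,0],
])

```text
t: 9.75
position: [0.5224, -0.1703, 0.0796]
tcp_rot: [-0.0, 0.723, 0.691, -0.0]
contact_force: [0.7, -2.3, -2.3]
gripper_width: 0.554
grip_force: 42.3
```

Call:
send_rows([
  [0,0,0.002,0,0,0,0],
  [0,0,0.002,0,0,0,0],
  [0,0,0.002,0,0,0,0],
  [0,0,0,0,0,0,0],
])

```text
t: 10.15
position: [0.5225, -0.1703, 0.0737]
tcp_rot: [-0.0, 0.723, 0.691, -0.0]
contact_force: [0.3, 0.2, -2.6]
gripper_width: 0.552
grip_force: 42.3
```

Underside about 53 mm, with 8 mm still to go.

Call:
send_rows([
  [0,0,0.002,0,0,0,0],
  [0,0,0.002,0,0,0,0],
  [0,0,0.002,0,0,0,0],
  [0,0,0,0,0,0,0],
])

```text
t: 10.55
position: [0.5225, -0.1703, 0.0677]
tcp_rot: [-0.0, 0.723, 0.691, -0.0]
contact_force: [1.4, -0.3, -2.3]
gripper_width: 0.549
grip_force: 42.3
```

Call:
send_rows([
  [0,0,0.001,0,0,0,0],
  [0,0,0.001,0,0,0,0],
  [0,0,0.0005,0,0,0,0],
  [0,0,0,0,0,0,0],
])

```text
t: 10.95
position: [0.5225, -0.1703, 0.0654]
tcp_rot: [-0.0, 0.723, 0.691, -0.0]
contact_force: [-0.4, 0.5, -2.5]
gripper_width: 0.553
grip_force: 42.3
```

Call:
send_rows([
  [0,0,0.0005,0,0,0,0],
  [0,0,0.0005,0,0,0,0],
  [0,0,0.0005,0,0,0,0],
  [0,0,0,0,0,0,0],
])

```text
t: 11.35
position: [0.5226, -0.1704, 0.0652]
tcp_rot: [0.0, 0.723, 0.691, -0.0]
contact_force: [-3.8, 2.4, 9.6]
gripper_width: 0.554
grip_force: 43.6
```

It stops with about 12 N of downward load at underside ≈ 45 mm, so it's seated. I'll release and withdraw upward.

Call:
send_rows([
  [0,0,-0.0008,0,0,0,0.6],
  [0,0,0,0,0,0,0.7],
  [0,0,0,0,0,0,0.85],
  [0,0,0,0,0,0,1],
  [0,0,0,0,0,0,1],
  [0,0,0,0,0,0,1],
])

```text
t: 11.95
position: [0.5225, -0.1703, 0.0647]
tcp_rot: [-0.0, 0.723, 0.691, -0.0]
contact_force: [-0.1, -0.3, 0.9]
gripper_width: 0.998
grip_force: 0.0
```

Call:
send_rows([
  [0,0,-0.01,0,0,0,1],
  [0,0,-0.02,0,0,0,1],
  [0,0,-0.035,0,0,0,1],
  [0,0,-0.035,0,0,0,1],
  [0,0,-0.035,0,0,0,1],
  [0,0,0,0,0,0,1],
  [0,0,0,0,0,0,1],
])

```text
t: 12.65
position: [0.5226, -0.1704, 0.2006]
tcp_rot: [0.001, 0.723, 0.691, 0.0]
contact_force: [-0.4, 0.1, -0.4]
gripper_width: 0.996
grip_force: 0.0
```

```bash
python3 - <<'E'
from h import *
tiles=[]
for n,(u,v) in(("scene",(277,170)),("side",(336,190))):
    im,d,p=grab(n); gx,gy=np.meshgrid(np.arange(u-50,u+51),np.arange(v-50,v+51)); px=np.c_[gx.ravel(),gy.ravel()]; P=cloud(px,d,p)
    hsv=cv2.cvtColor(im,cv2.COLOR_RGB2HSV)[px[:,1],px[:,0]]
    br=(hsv[:,0]<35)&(hsv[:,1]>110)&(hsv[:,2]>90)&(np.linalg.norm(P[:,:2]-[.5225,-.17],axis=1)<.06)
    t=br&(P[:,2]>.095)&(P[:,2]<.12); m=br&(P[:,2]>.048)&(P[:,2]<.066)
    print(n,"top z",np.median(P[t][:,2]),P[t].mean(0),"plate z",np.median(P[m][:,2]))
    tiles.append(cv2.resize(im[v-55:v+55,u-50:u+50],None,fx=4,fy=4,interpolation=cv2.INTER_CUBIC))
save(np.hstack(tiles),"end.png"); print(ctrl.observe()["t"],ctrl.observe()["contact_force"])
E
```

```text
scene top z 0.10433156640842 [ 0.52641062 -0.16720981  0.10322633] plate z 0.057402334854908754
side top z 0.10493130587717481 [ 0.52041154 -0.16389271  0.10371798] plate z 0.058330965464442275
12.75 [-0.39953165 -0.50940213 -0.68920937]
```

View pics/end.png

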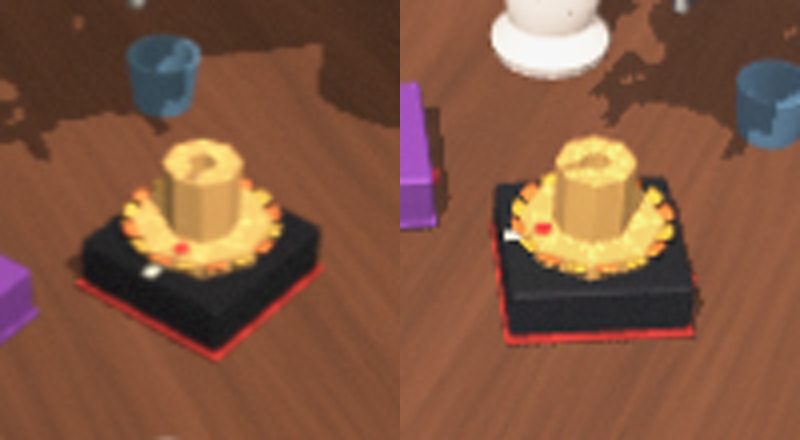

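The pictures show the hub flat on the drive: top at 105 mm, plate at 57 mm, gripper clear above it.

```bash
python3 -c "
from station import ctrl; print(ctrl.finish_job())"
```

```text
the job is handed in; nothing more can be done
None
```

The brass lotus hub is home, flat on the black drive with the keyway over the key, released and handed in at about 13 s; it went on already turned to match the key, so the planned turn against the key wasn't needed.

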